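# Fetch the ratchet from behind the sockets

### The job

The ratchet is wanted, but it lies at the back of the open tool case behind three tall sockets: first clear all three sockets out of the way, standing them upright on the green mat, then take the ratchet out and lay it down flat in the aluminium tray without dropping it. After that put the sockets back in the case, each upright on the post of its own colour whatever post it stood on before. Do not knock any socket over.

Things in the scene. Friction and masses are not known exactly. Their poses are not given: they have to be found in the camera images.
- socket_red_mid (a point): Long impact socket, red sleeve, dark steel bands: upright cylinder 40 mm in diameter, 80 mm tall, 0.3 to 0.5 kg. The point is its centre, 40 mm above its lower end. Lower end open (bore 30 mm wide, 45 mm deep), upper end closed. At the start it stands on one of the three posts in the open case, not always that of its own colour.
- socket_yellow_mid (a point): Long impact socket, yellow sleeve, dark steel bands: upright cylinder 38 mm in diameter, 80 mm tall, 0.3 to 0.5 kg. The point is its centre, 40 mm above its lower end. Lower end open (bore 28 mm wide, 45 mm deep), upper end closed. At the start it stands on one of the three posts in the open case, not always that of its own colour.
- socket_blue_mid (a point): Long impact socket, blue sleeve, dark steel bands: upright cylinder 36 mm in diameter, 80 mm tall, 0.3 to 0.5 kg. The point is its centre, 40 mm above its lower end. Lower end open (bore 26 mm wide, 45 mm deep), upper end closed. At the start it stands on one of the three posts in the open case, not always that of its own colour.
- ratchet_mid (a point): Chrome ratchet, 0.4 to 0.6 kg, lying flat beyond the sockets, 39 mm behind their row and parallel to it. The point is its balance point, in the flat-sided neck, 14 mm wide, 16 mm high, 11 mm above its underside. Own x is its length: to -x 58 mm of neck, then the head, 38 mm wide, 34 mm high, ending 96 mm off; to +x the grey handle, 22 mm wide, from 40 to 158 mm. Both ends lie in pockets open upward.
- post_red: Fixed red seat in the case for the red socket: disc 56 mm wide, 4 mm thick, with a stub post 12 mm wide, its top 17 mm above the origin. Origin: under the disc's centre, on the case floor, 6 mm above the bench. A socket at home stands on the disc with the stub inside its bore. Row: 62 mm apart, roughly along world y, turned with the case, any colour order.
- post_yellow: Fixed yellow seat in the case for the yellow socket: disc 56 mm wide, 4 mm thick, with a stub post 12 mm wide, its top 17 mm above the origin. Origin: under the disc's centre, on the case floor, 6 mm above the bench. A socket at home stands on the disc with the stub inside its bore. The black case is fixed, 240 mm deep, 320 mm wide, walls 32 mm high.
- post_blue: Fixed blue seat in the case for the blue socket: disc 56 mm wide, 4 mm thick, with a stub post 12 mm wide, its top 17 mm above the origin. Origin: under the disc's centre, on the case floor, 6 mm above the bench. A socket at home stands on the disc with the stub inside its bore. Nothing in the case but the sockets rises over 42 mm above the bench.
- mat: Fixed dark green rubber mat on the bench beside the case, 220 mm (its x) by 170 mm (its y), 4 mm thick; origin at the centre of its underside, on the bench. It lies left or right of the case, opposite the tray.
- tray: Fixed open aluminium tray on the bench, 320 mm (its x) by 180 mm (its y) outside, 18 mm high, walls and floor 4 mm thick; origin at the centre of its underside, on the bench. It lies left or right of the case, opposite the mat.

How it is judged:
By the outcome, as a careful person would: the job done as asked, in the order asked, and still so for the second after the job is handed in, with the robot touching nothing.
It also fails if it takes over 134 s, if anything falls off the work surface, if the arm or the gripper's body presses on something with over 40 N, if the wrist force passes 120 N, or if a joint passes its speed limit or range.

### The arm

A 6-joint arm with a two-finger parallel gripper is mounted at the origin on the work surface. World frame = base frame: x ahead of the robot, y to its left, z up, the work surface at z = 0. Lengths are in m, angles in rad, forces in N, time in s.
With the tool pointing down it reaches from about 0.35 to 0.775 m from the base axis. Payload 5.5 kg.
Tool frame: the origin (TCP) lies at the very end of the fingers, on their centre line; the grasp point (between the pads) lies env.hold_point_z behind it (env.hold_point_z is the distance from the TCP to the grasp point, in m); z points along the fingers, y is the line along which they close (so a half turn about z gives the same grasp; the last joint's range is limited). The gripper opens to 85 mm and grips with 20 to 120 N. Pads are 22 mm wide; open, the fingers measure 114 mm over their backs; the gripper's body (76 mm by 85 mm) begins 54 mm behind the grasp point. The pads swing forward as they close: fully open they stand 13 mm farther back than shut.
Start: joints at [-1.335, 0.313, 0.046, 1.304, 0, 1.431], TCP at [0.211, -0.535, 0.231] pointing down, gripper open.
Joint ranges: [-2.76, 2.76], [-0.86, 1.69], [-1.03, 1.26], [-2.2, 2.34], [-1.47, 1.5], [-3.14, 3.14]. Speed limits (rad/s): [2.57, 2.57, 3.14, 3.14, 3.14, 3.14].

### API

Orientations are given as a unit quaternion [w, x, y, z].
In Python, from workcell import env gives the robot as it stands.
- The arm moves only by the tool carry_out, never from a script. Its argument "steps" is a list of rows, each a list of 3 entries, a list of its own where there are three numbers: the turn, a rotation vector about the tool's x, y, z in degrees, then the shift along the tool's x, y, z in cm, then the closure in counts, from 0 (fully open) to 255 (shut). A call has exactly 8 rows; each row is the pose to reach, as a shift and turn from the pose commanded when the call began, along the tool's axes at that moment; what a row does not reach only later rows make up. A row lasts 1/8 s, in which the tool goes at most 62.5 mm and 10.7 degrees, less where a joint would pass 70% of its speed; a pose out of reach is approached as far as the arm can. A call with a gripper value outside its range is refused whole. The fingers move at their own pace and stop on an object; "force" is the grip in N (left out, the last holds). Time passes only in rows, so rows that repeat a pose let the fingers close, or fill a call up. It gives the time, the measured TCP pose, the force, the opening and the grip force at its end, in the units of the state.
- env.get_state(): the state, without advancing time (a new reading comes with each control period).
- env.read_camera(name): name is "side" or "top"; returns (picture, depth): 384x512x3 uint8, red, green, blue; 384x512 float32, m along the optical axis (not along the pixel's ray), 0 where there is no reading.
- env.get_calibration(name): a dict with "fx", "fy", "cx", "cy" (pixels), "D" ([k1, k2, p1, p2, k3] as OpenCV has them; the pictures are not rectified), "origin" and "orientation" of the camera in the world. Camera axes: x right, y up, looking along -z (the intrinsics and any distortion apply to the point x, -y, -z); pixel columns grow to the right and rows downward; lengths in m; the calibration is good to about 2 mm. A picture is of the moment at which its call begins. get_calibration takes no time and is no camera call.
- env.hand_in(): hands the job in; it is judged then, once.
The state is a dict: "clock": time; "joint_pos": joint angles; "qvel": joint speeds; "tau": joint torques, N m; "tcp_pos": TCP position; "orientation": TCP orientation; "wrist_force": force on the tool from outside, world axes, zero at the start; "ft_torque": the same for the moment, N m; "finger_gap": finger opening in m; "grip_force": force on a finger pad.
Only numpy, scipy, OpenCV 4.12 (cv2) and the standard library are available. Lean on these libraries where they do the work, as an engineer would, in place of code of your own. Each camera call takes 0.05 s, during which the arm holds its last target. There are 200 camera calls.

## Working session

There is one attempt and no reset: what is moved stays moved. The work goes in short steps, Python scripts to look and compute and a tool call to move; the robot and the scene stay as the last step left them, time stands still between calls to the robot, and variables do not carry over. Pictures are saved under pics/ and viewed, at most 14 in all, crops included, and the job is handed in when it is done.

Besides the shell and the picture viewer there is one more tool, called after ">>>" by a JSON object that holds its "name" and its "arguments". carry_out: Moves the arm, as the interface text tells. Its arguments: {"type":"object","properties":{"steps":{"type":"array","items":{"type":"array"}},"force":{"type":"number"}},"required":["steps"]}

```bash
ls; mkdir -p pics; cat > h.py <<'E'
import numpy as np, cv2
from scipy.spatial.transform import Rotation as R
from workcell import env
def rot(q): return R.from_quat([q[1],q[2],q[3],q[0]])
def look(n):
    im,d=env.read_camera(n); return im,d,env.get_calibration(n)
def cloud(d,c):
    h,w=d.shape; u,v=np.meshgrid(np.arange(w),np.arange(h))
    K=np.array([[c['fx'],0,c['cx']],[0,c['fy'],c['cy']],[0,0,1]])
    p=cv2.undistortPoints(np.stack([u,v],-1).reshape(-1,1,2).astype(np.float64),K,np.array(c['D'],float)).reshape(h,w,2)
    P=np.stack([p[...,0]*d,-p[...,1]*d,-d],-1)
    W=P@rot(c['orientation']).as_matrix().T+np.array(c['origin'])
    W[d<=0]=np.nan
    return W
def save(im,n): cv2.imwrite('pics/'+n,cv2.cvtColor(im,cv2.COLOR_RGB2BGR))
E
python3 - <<'E'
from h import *
for n in ('top','side'):
    im,d,c=look(n); save(im,n+'0.png'); np.savez(n+'0.npz',im=im,d=d,W=cloud(d,c)); print(n,c)
print(env.get_state(), env.hold_point_z)
E
```

```text
pics
top {'fx': 484.5749878218774, 'fy': 484.5749878218774, 'cx': 253.2317415795376, 'cy': 197.31401008722847, 'D': array([0.05979954, 0.        , 0.        , 0.        , 0.        ]), 'origin': array([0.4423507 , 0.00187863, 1.1745797 ]), 'orientation': array([ 0.71276208,  0.03985824, -0.03882352, -0.69919544])}
side {'fx': 446.7577035521955, 'fy': 446.7577035521955, 'cx': 250.19223130195255, 'cy': 188.1968241365526, 'D': array([0.03554932, 0.        , 0.        , 0.        , 0.        ]), 'origin': array([0.28081808, 0.77328502, 0.65044008]), 'orientation': array([-0.14159509, -0.07334328,  0.44738854,  0.88000857])}
{'clock': 0.1, 'joint_pos': array([-1.33463045e+00,  3.13940054e-01,  4.50780392e-02,  1.30362467e+00,
        3.96294326e-05,  1.43120700e+00]), 'qvel': array([-0.00157757, -0.00068392,  0.00267794, -0.00139497,  0.00032893,
        0.00225983]), 'tau': array([ 9.60505640e-04, -4.81725562e+01,  2.99244279e+01,  1.27713993e-02,
       -2.65545868e-04, -4.62380427e-06]), 'tcp_pos': array([ 0.21090727, -0.53441679,  0.23048372]), 'orientation': array([-8.45152265e-04,  9.82402509e-01,  1.86774184e-01, -2.10048649e-05]), 'wrist_force': array([ 0.15498361,  0.63492327, -0.41125743]), 'ft_torque': array([0.05356335, 0.01854953, 0.01374213]), 'grip_force': 0.0, 'finger_gap': 0.08531500824298571} 0.0187
```

View pics/top0.png

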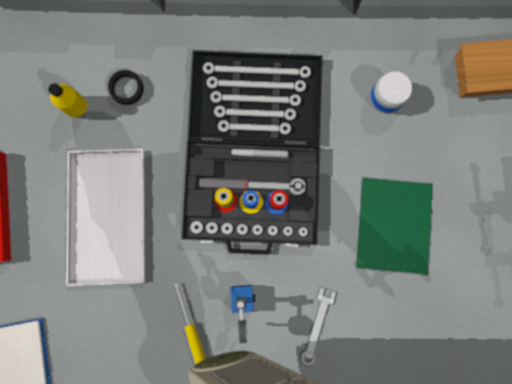

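View pics/side0.png

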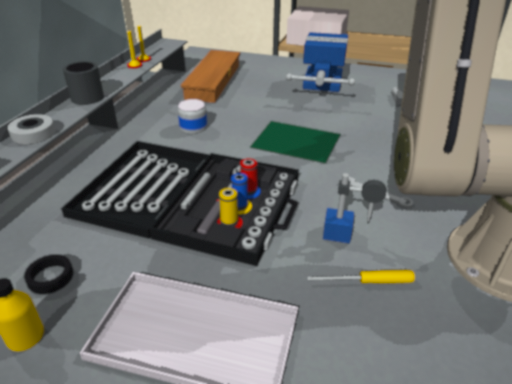

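The top view shows the case at the centre, the tray on the left (+y) and the mat on the right. Yellow socket at (224,198) is on the red disc, blue at (251,200) on the yellow disc, and red at (279,199) on the blue disc. The ratchet lies along row ~185 with its head at (298,186). The side view agrees.

```bash
python3 - <<'E'
from h import *
for n in ('top','side'):
    z=np.load(n+'0.npz'); im,W=z['im'],z['W']; hsv=cv2.cvtColor(im,cv2.COLOR_RGB2HSV); H,S,V=[hsv[...,i].astype(int) for i in range(3)]
    Z=W[...,2]
    reg=(W[...,0]>.35)&(W[...,0]<.65)&(abs(W[...,1])<.16)
    cols={'red':(H<8)|(H>172),'yel':(H>18)&(H<35),'blu':(H>100)&(H<125)}
    print(n,'bench z',np.nanmedian(Z[(W[...,0]>.3)&(W[...,0]<.7)&(W[...,1]>.16)&(W[...,1]<.19)]))
    for k,m in cols.items():
        m=m&(S>110)&(V>60)&reg
        a=W[m&(Z>.082)&(Z<.12)]; b=W[m&(Z<.02)&(Z>-.01)]
        t=W[m&(Z>.03)&(Z<.08)]
        print(k,'top',len(a),a.mean(0).round(4),((a.min(0)+a.max(0))/2).round(4),'disc',len(b),b.mean(0).round(4) if len(b) else '', 'side',len(t),t.mean(0).round(4))
    # clusters of high stuff
    m=(reg&(Z>.075)).astype(np.uint8); cnt,l,s,ce=cv2.connectedComponentsWithStats(m)
    for i in range(1,cnt):
        if s[i,4]>20:
            p=W[l==i]; q=p[p[:,2]>np.percentile(p[:,2],60)-.004]; print('blob',s[i],((q.min(0)+q.max(0))/2).round(4), (q.max(0)-q.min(0)).round(3),q.mean(0).round(4))
    m=(H>55)&(H<90)&(S>120)&(W[...,0]>.2)&(W[...,0]<.7)
    p=W[m][:,:2].astype(np.float32); print('mat',cv2.minAreaRect(p),np.nanmedian(Z[m]))
z=np.load('top0.npz'); im,W=z['im'],z['W']
# profile along ratchet
for u in range(196,312,5):
    print(u,[(v,*(W[v,u]*1000).round().astype(int)) for v in range(179,192,2)])
m=(W[...,2]>.008)&(W[...,2]<.03)&(W[...,1]>.17)&(W[...,1]<.5)&(W[...,0]>.25)&(W[...,0]<.65)
m[:,:60]=0;m[:,150:]=0
print('tray',cv2.minAreaRect(W[m][:,:2].astype(np.float32)))
big=cv2.resize(im[140:250,175:330],None,fx=5,fy=5,interpolation=cv2.INTER_CUBIC); save(big,'crop0.png')
E
```

```text
top bench z 0.0014038963179603403
red top 140 [ 0.5609 -0.0532  0.0899] [ 0.5623 -0.0525  0.0889] disc 179 [0.5567 0.0532 0.0096] side 18 [ 0.5479 -0.0428  0.0612]
yel top 148 [0.5642 0.0708 0.0898] [0.5654 0.0718 0.0889] disc 227 [0.5561 0.0189 0.0094] side 28 [0.5512 0.0635 0.0563]
blu top 121 [0.5606 0.0114 0.09  ] [0.5611 0.0119 0.0893] disc 165 [ 0.5529 -0.0405  0.0093] side 150 [0.3695 0.0268 0.0507]
blob [215 188  18  17 229] [0.5654 0.0718 0.0914] [0.037 0.038 0.009] [0.5649 0.0716 0.0906]
blob [243 191  16  16 206] [0.5619 0.0107 0.0914] [0.032 0.034 0.009] [0.562  0.0106 0.0908]
blob [270 190  18  18 255] [ 0.562  -0.0524  0.0917] [0.038 0.038 0.009] [ 0.5619 -0.0534  0.0908]
mat ((0.5129003524780273, -0.3355187475681305), (0.16763699054718018, 0.21474908292293549), 85.67120361328125) 0.004804218476484268
side bench z 0.0012835449412540445
red top 117 [ 0.5568 -0.0434  0.0878] [ 0.559  -0.0504  0.087 ] disc 89 [0.5538 0.0693 0.0095] side 172 [ 0.5502 -0.0409  0.0569]
yel top 147 [0.5617 0.0793 0.0881] [0.5632 0.0746 0.0871] disc 164 [0.5594 0.0174 0.0096] side 315 [0.5585 0
[... 8563 characters left out ...]
 np.int64(5)), (185, np.int64(606), np.int64(-123), np.int64(5)), (187, np.int64(601), np.int64(-123), np.int64(6)), (189, np.int64(596), np.int64(-123), np.int64(5)), (191, np.int64(591), np.int64(-123), np.int64(6))]
311 [(179, np.int64(617), np.int64(-132), np.int64(27)), (181, np.int64(612), np.int64(-132), np.int64(28)), (183, np.int64(607), np.int64(-132), np.int64(29)), (185, np.int64(603), np.int64(-132), np.int64(29)), (187, np.int64(598), np.int64(-132), np.int64(30)), (189, np.int64(593), np.int64(-133), np.int64(27)), (191, np.int64(589), np.int64(-133), np.int64(26))]
tray ((0.4632880389690399, 0.35363176465034485), (0.38296085596084595, 0.18141314387321472), 3.2041549682617188)
```

View pics/crop0.png

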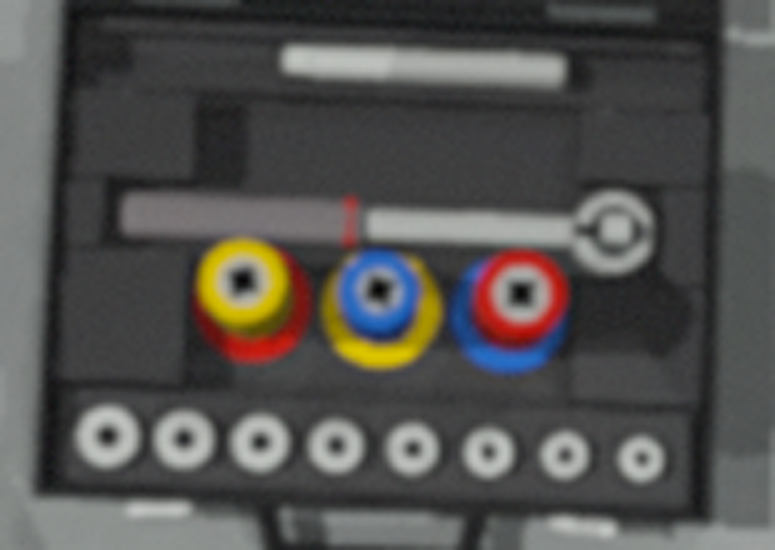

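The crop confirms the colours: yellow socket on the red disc, blue on yellow, red on blue. The ratchet's head is at the right, its neck spans crop x 365–575, and the handle end is at crop x 120.

```bash
cat >> h.py <<'E'
def yawof(q):
    x=rot(q).as_matrix()[:,1]; return np.degrees(np.arctan2(x[1],x[0]))   # heading of tool y
def go(pos,yaw=None):
    """print the shift (cm) and turn (deg) from the measured pose to world pos with tool straight down, tool y at heading yaw"""
    s=env.get_state(); M=rot(s['orientation']); 
    yaw=yawof(s['orientation']) if yaw is None else yaw
    a=np.radians(yaw); y=np.array([np.cos(a),np.sin(a),0]); z=np.array([0,0,-1.]); T=R.from_matrix(np.stack([np.cross(y,z),y,z],1))
    print('to',pos,'turn',np.degrees((M.inv()*T).as_rotvec()).round(2),'shift cm',(100*M.inv().apply(np.array(pos)-s['tcp_pos'])).round(2))
E
python3 - <<'E'
from h import *
z=np.load('top0.npz'); im,W=z['im'],z['W']; hsv=cv2.cvtColor(im,cv2.COLOR_RGB2HSV)
m=((hsv[...,1]<40)&(hsv[...,2]>175)).astype(np.uint8); m[:,:55]=0; m[:,155:]=0; m[:140]=0; m[295:]=0
m=cv2.morphologyEx(m,cv2.MORPH_OPEN,np.ones((5,5)))
p=W[(m>0)]; p=p[np.isfinite(p[:,0])]
print('tray',cv2.minAreaRect(p[:,:2].astype(np.float32)),len(p),np.median(p[:,2]))
# ratchet pixels
m=(W[...,2]>.019)&(W[...,2]<.036)&(W[...,0]>.585)&(W[...,0]<.62)&(W[...,1]>-.065)&(W[...,1]<.015)&(hsv[...,2]>120)
p=W[m]; vx,vy,x0,y0=cv2.fitLine(p[:,:2].astype(np.float32),cv2.DIST_L2,0,.001,.001).ravel(); print('neck',len(p),x0,y0,np.degrees(np.arctan2(vx,vy)),np.median(p[:,2]))
z=np.load('side0.npz');im,W=z['im'],z['W'];hsv=cv2.cvtColor(im,cv2.COLOR_RGB2HSV)
m=((hsv[...,1]<60)&(hsv[...,2]>150)).astype(np.uint8); m=cv2.morphologyEx(m,cv2.MORPH_OPEN,np.ones((5,5)))
m=(m>0)&(W[...,1]>.22)&(W[...,1]<.5)&(W[...,0]<.7)&(W[...,0]>.25)
print('tray side',cv2.minAreaRect(W[m][:,:2].astype(np.float32)))
go([.5605,-.052,.16],-1.5)
E
```

```text
tray ((0.5172194242477417, 0.3485420346260071), (0.31344932317733765, 0.16328540444374084), 3.0322704315185547) 8540 0.0043603045970245224
neck 188 0.60084707 -0.025491275 1.3204641 0.025334629161802513
tray side ((0.5176161527633667, 0.35377684235572815), (0.31804734468460083, 0.1950124055147171), 1.781202793121338)
to [0.5605, -0.052, 0.16] turn [ -0.08  -0.07 -66.97] shift cm [ 50.22 -32.03   7.12]
```

>>> {"name": "carry_out", "arguments": {"steps": [[[0,0,-7],[5,-3.2,0.7],60],[[0,0,-14],[10,-6.4,1.4],60],[[0,0,-21],[15,-9.6,2.1],60],[[0,0,-28],[20,-12.8,2.8],60],[[0,0,-35],[25,-16,3.5],60],[[0,0,-42],[30,-19.2,4.2],60],[[0,0,-49],[35,-22.4,4.9],60],[[0,0,-56],[40,-25.6,5.6],60]], "force": 50}}

```text
clock: 1.1
tcp_pos: [0.4899, -0.1482, 0.1749]
orientation: [-0.0, 0.778, 0.628, -0.0]
wrist_force: [1.5, -0.6, 0.5]
finger_gap: 0.0652
grip_force: 0.0
```

```bash
python3 - <<'E'
from h import *
go([.5605,-.052,.11],-1.5); go([.5605,-.052,.054],-1.5)
E
```

```text
to [0.5605, -0.052, 0.11] turn [-1.000e-02  1.000e-02 -1.074e+01] shift cm [10.9   4.86  6.48]
to [0.5605, -0.052, 0.054] turn [-1.000e-02  1.000e-02 -1.074e+01] shift cm [10.9   4.86 12.08]
```

>>> {"name": "carry_out", "arguments": {"steps": [[[0,0,-5],[4,1.8,1.5],60],[[0,0,-10.7],[8,3.6,3],60],[[0,0,-10.7],[10.9,4.86,4.5],60],[[0,0,-10.7],[10.9,4.86,6.5],60],[[0,0,-10.7],[10.9,4.86,6.5],60],[[0,0,-10.7],[10.9,4.86,9],60],[[0,0,-10.7],[10.9,4.86,12],60],[[0,0,-10.7],[10.9,4.86,12],60]]}}

```text
clock: 2.1
tcp_pos: [0.5582, -0.0541, 0.054]
orientation: [-0.002, 0.718, 0.696, -0.001]
wrist_force: [-0.2, 0.5, 0.9]
finger_gap: 0.0653
grip_force: 0.0
```

```bash
python3 - <<'E'
from h import *
go([.5605,-.052,.054],-1.5)
im,d,c=look('side'); save(cv2.resize(im[100:280,120:330],None,fx=3,fy=3),'s1.png')
E
```

```text
to [0.5605, -0.052, 0.054] turn [-0.24 -0.04 -0.32] shift cm [ 0.22  0.23 -0.  ]
```

View pics/s1.png

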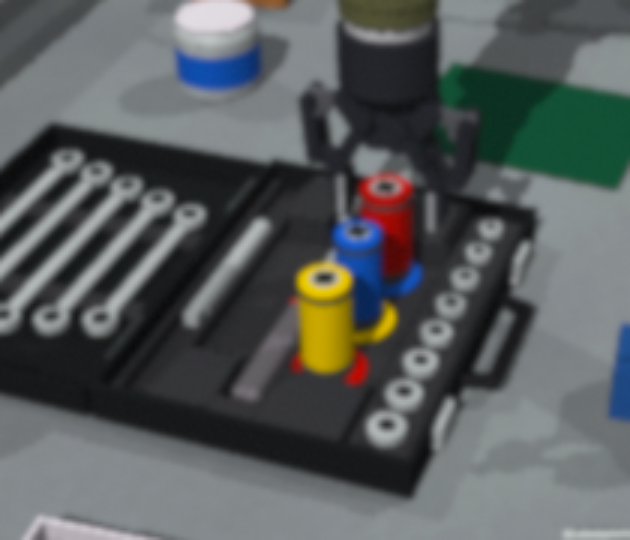

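The fingers straddle the red socket (crop 387,230) front and back, with nothing touching.

>>> {"name": "carry_out", "arguments": {"steps": [[[0,0,0],[0.2,0.2,0],60],[[0,0,0],[0.2,0.2,0],255],[[0,0,0],[0.2,0.2,0],255],[[0,0,0],[0.2,0.2,0],255],[[0,0,0],[0.2,0.2,0],255],[[0,0,0],[0.2,0.2,-1],255],[[0,0,0],[0.2,0.2,-4],255],[[0,0,0],[0.2,0.2,-8],255]]}}

```text
clock: 3.15
tcp_pos: [0.5609, -0.0518, 0.135]
orientation: [-0.001, 0.718, 0.696, -0.001]
wrist_force: [0.9, 0.5, -2.7]
finger_gap: 0.0387
grip_force: 50.7
```

```bash
python3 - <<'E'
from h import *
go([.555,-.385,.15],-1.5); go([.555,-.385,.049],-1.5)
E
```

```text
to [0.555, -0.385, 0.15] turn [-0.2  -0.04 -0.27] shift cm [-33.32   0.43  -1.52]
to [0.555, -0.385, 0.049] turn [-0.2  -0.04 -0.27] shift cm [-33.33   0.47   8.58]
```

>>> {"name": "carry_out", "arguments": {"steps": [[[0,0,0],[-3,0,-1.5],255],[[0,0,0],[-8,0.1,-1.5],255],[[0,0,0],[-13,0.2,-1.5],255],[[0,0,0],[-18,0.2,-1.5],255],[[0,0,0],[-23,0.3,-1.5],255],[[0,0,0],[-28,0.4,-1],255],[[0,0,0],[-32,0.4,0],255],[[0,0,0],[-33.3,0.45,2],255]]}}

```text
clock: 4.15
tcp_pos: [0.5563, -0.3882, 0.1153]
orientation: [0.001, 0.719, 0.695, -0.0]
wrist_force: [0.0, 0.4, -3.0]
finger_gap: 0.0391
grip_force: 50.9
```

```bash
python3 - <<'E'
from h import *
go([.555,-.385,.049],-1.5);print(env.get_state()['wrist_force'])
E
```

```text
to [0.555, -0.385, 0.049] turn [ 0.08  0.09 -0.43] shift cm [ 0.32 -0.15  6.63]
[ 1.93910102e-03  4.16302391e-01 -3.04238309e+00]
```

>>> {"name": "carry_out", "arguments": {"steps": [[[0,0,0],[0.3,-0.1,2],255],[[0,0,0],[0.3,-0.1,4.5],255],[[0,0,0],[0.3,-0.1,5.8],255],[[0,0,0],[0.3,-0.1,6.3],255],[[0,0,0],[0.3,-0.1,6.6],255],[[0,0,0],[0.3,-0.1,6.6],255],[[0,0,0],[0.3,-0.1,6.6],255],[[0,0,0],[0.3,-0.1,6.6],255]]}}

```text
clock: 5.15
tcp_pos: [0.5561, -0.3825, 0.0506]
orientation: [0.001, 0.718, 0.696, 0.0]
wrist_force: [-2.8, 1.8, 4.8]
finger_gap: 0.0386
grip_force: 51.6
```

>>> {"name": "carry_out", "arguments": {"steps": [[[0,0,0],[0,0,0],130],[[0,0,0],[0,0,0],60],[[0,0,0],[0,0,0],60],[[0,0,0],[0,0,-2],60],[[0,0,0],[0,0,-7],60],[[0,0,0],[4,0,-9],60],[[0,0,0],[10,0,-9],60],[[0,0,0],[16,0,-9],60]]}}

```text
clock: 6.15
tcp_pos: [0.5608, -0.2211, 0.1398]
orientation: [0.001, 0.718, 0.696, 0.0]
wrist_force: [1.1, -0.3, 0.2]
finger_gap: 0.065
grip_force: 0.0
```

```bash
python3 - <<'E'
from h import *
go([.561,.0113,.12],-1.5);go([.561,.0113,.054],-1.5)
E
```

```text
to [0.561, 0.0113, 0.12] turn [ 0.09  0.03 -0.34] shift cm [23.23 -0.73  1.96]
to [0.561, 0.0113, 0.054] turn [ 0.09  0.03 -0.34] shift cm [23.24 -0.74  8.56]
```

>>> {"name": "carry_out", "arguments": {"steps": [[[0,0,0],[6,-0.2,1],60],[[0,0,0],[12,-0.4,2],60],[[0,0,0],[18,-0.6,2],60],[[0,0,0],[22,-0.7,2],60],[[0,0,0],[23.2,-0.7,2],60],[[0,0,0],[23.2,-0.7,4],60],[[0,0,0],[23.2,-0.7,8.5],60],[[0,0,0],[23.2,-0.7,8.5],60]]}}

```text
clock: 7.15
tcp_pos: [0.5577, 0.0095, 0.0513]
orientation: [-0.003, 0.718, 0.696, -0.002]
wrist_force: [-0.0, -0.6, 0.8]
finger_gap: 0.0656
grip_force: 0.0
```

```bash
python3 - <<'E'
from h import *
go([.561,.0113,.054],-1.5)
E
```

```text
to [0.561, 0.0113, 0.054] turn [-0.4  -0.02 -0.33] shift cm [ 0.19  0.32 -0.27]
```

Close on blue and lift.

>>> {"name": "carry_out", "arguments": {"steps": [[[0,0,0],[0.2,0.3,-0.2],60],[[0,0,0],[0.2,0.3,-0.2],255],[[0,0,0],[0.2,0.3,-0.2],255],[[0,0,0],[0.2,0.3,-0.2],255],[[0,0,0],[0.2,0.3,-0.2],255],[[0,0,0],[0.2,0.3,-1],255],[[0,0,0],[0.2,0.3,-4.5],255],[[0,0,0],[0.2,0.3,-9],255]]}}

```text
clock: 8.15
tcp_pos: [0.5622, 0.0121, 0.1441]
orientation: [-0.001, 0.718, 0.696, -0.001]
wrist_force: [1.0, 0.4, -5.2]
finger_gap: 0.0349
grip_force: 50.3
```

```bash
python3 - <<'E'
from h import *
go([.51,-.335,.15],-1.5); go([.51,-.335,.115],-1.5)
E
```

```text
to [0.51, -0.335, 0.15] turn [-0.21 -0.02 -0.27] shift cm [-34.85  -4.15  -0.59]
to [0.51, -0.335, 0.115] turn [-0.21 -0.02 -0.27] shift cm [-34.85  -4.14   2.91]
```

>>> {"name": "carry_out", "arguments": {"steps": [[[0,0,0],[-3,-0.3,-0.5],255],[[0,0,0],[-8.5,-1,-0.5],255],[[0,0,0],[-14,-1.6,-0.5],255],[[0,0,0],[-19.5,-2.3,-0.5],255],[[0,0,0],[-25,-3,-0.5],255],[[0,0,0],[-30,-3.6,0],255],[[0,0,0],[-33.5,-4,1],255],[[0,0,0],[-34.8,-4.1,3],255]]}}

```text
clock: 9.15
tcp_pos: [0.5118, -0.3377, 0.1147]
orientation: [0.001, 0.719, 0.695, -0.0]
wrist_force: [-0.4, 0.6, -3.9]
finger_gap: 0.0351
grip_force: 50.7
```

```bash
python3 - <<'E'
from h import *
go([.51,-.335,.049],-1.5)
E
```

```text
to [0.51, -0.335, 0.049] turn [ 0.08  0.09 -0.43] shift cm [ 0.27 -0.19  6.57]
```

>>> {"name": "carry_out", "arguments": {"steps": [[[0,0,0],[0.3,-0.1,2],255],[[0,0,0],[0.3,-0.1,4.5],255],[[0,0,0],[0.3,-0.1,5.8],255],[[0,0,0],[0.3,-0.1,6.3],255],[[0,0,0],[0.3,-0.1,6.6],255],[[0,0,0],[0.3,-0.1,6.6],255],[[0,0,0],[0.3,-0.1,6.6],255],[[0,0,0],[0.3,-0.1,6.6],255]]}}

```text
clock: 10.15
tcp_pos: [0.5102, -0.3318, 0.0521]
orientation: [0.0, 0.718, 0.696, -0.001]
wrist_force: [-8.2, 4.5, 15.4]
finger_gap: 0.0351
grip_force: 54.0
```

>>> {"name": "carry_out", "arguments": {"steps": [[[0,0,0],[0,0,-0.2],255],[[0,0,0],[0,0,-0.2],130],[[0,0,0],[0,0,-0.2],60],[[0,0,0],[0,0,-0.2],60],[[0,0,0],[0,0,-2],60],[[0,0,0],[0,0,-7],60],[[0,0,0],[4,0.5,-9],60],[[0,0,0],[10,1.5,-9],60]]}}

```text
clock: 11.15
tcp_pos: [0.5309, -0.2336, 0.1407]
orientation: [0.003, 0.719, 0.695, 0.001]
wrist_force: [0.2, 0.3, -1.2]
finger_gap: 0.0657
grip_force: 0.0
```

```bash
python3 - <<'E'
from h import *
go([.5638,.0727,.12],-1.5);go([.5638,.0727,.054],-1.5)
E
```

```text
to [0.5638, 0.0727, 0.12] turn [ 0.28  0.17 -0.46] shift cm [30.73  2.23  1.99]
to [0.5638, 0.0727, 0.054] turn [ 0.28  0.17 -0.46] shift cm [30.75  2.2   8.59]
```

>>> {"name": "carry_out", "arguments": {"steps": [[[0,0,0],[6,0.4,1],60],[[0,0,0],[12,0.8,1.5],60],[[0,0,0],[18,1.2,2],60],[[0,0,0],[24,1.8,2],60],[[0,0,0],[29,2.2,2],60],[[0,0,0],[30.8,2.4,2],60],[[0,0,0],[30.8,2.4,2],60],[[0,0,0],[30.8,2.4,5],60]]}}

```text
clock: 12.15
tcp_pos: [0.5651, 0.0736, 0.0902]
orientation: [0.002, 0.718, 0.696, 0.002]
wrist_force: [0.7, -0.5, -0.9]
finger_gap: 0.0651
grip_force: 0.0
```

```bash
python3 - <<'E'
from h import *
go([.5638,.0727,.054],-1.5)
E
```

```text
to [0.5638, 0.0727, 0.054] turn [ 0.32  0.04 -0.33] shift cm [-0.09 -0.15  3.62]
```

>>> {"name": "carry_out", "arguments": {"steps": [[[0,0,0],[-0.1,-0.2,2],60],[[0,0,0],[-0.1,-0.2,3.6],60],[[0,0,0],[-0.1,-0.2,3.6],60],[[0,0,0],[-0.1,-0.2,3.6],255],[[0,0,0],[-0.1,-0.2,3.6],255],[[0,0,0],[-0.1,-0.2,3.6],255],[[0,0,0],[-0.1,-0.2,3.6],255],[[0,0,0],[-0.1,-0.2,2.5],255]]}}

```text
clock: 13.15
tcp_pos: [0.5584, 0.0742, 0.0623]
orientation: [-0.002, 0.718, 0.696, -0.002]
wrist_force: [-0.8, -0.2, -4.8]
finger_gap: 0.0367
grip_force: 51.6
```

```bash
python3 - <<'E'
from h import *
go([.465,-.28,.15],-1.5); go([.465,-.28,.115],-1.5)
E
```

```text
to [0.465, -0.28, 0.15] turn [-0.26 -0.01 -0.26] shift cm [-35.69  -8.29  -8.74]
to [0.465, -0.28, 0.115] turn [-0.26 -0.01 -0.26] shift cm [-35.69  -8.28  -5.24]
```

>>> {"name": "carry_out", "arguments": {"steps": [[[0,0,0],[0,0,-4],255],[[0,0,0],[-1.5,-0.3,-8],255],[[0,0,0],[-6.5,-1.5,-9],255],[[0,0,0],[-12.5,-2.9,-9],255],[[0,0,0],[-18.5,-4.3,-9],255],[[0,0,0],[-24.5,-5.7,-9],255],[[0,0,0],[-30.5,-7,-8],255],[[0,0,0],[-34.7,-8,-7],255]]}}

```text
clock: 14.15
tcp_pos: [0.4678, -0.2716, 0.1324]
orientation: [-0.002, 0.718, 0.696, -0.0]
wrist_force: [0.1, -0.2, -5.3]
finger_gap: 0.0369
grip_force: 52.4
```

```bash
python3 - <<'E'
from h import *
go([.465,-.28,.052],-1.5)
E
```

```text
to [0.465, -0.28, 0.052] turn [-0.14 -0.11 -0.35] shift cm [-0.87 -0.24  8.04]
```

>>> {"name": "carry_out", "arguments": {"steps": [[[0,0,0],[-0.8,-0.2,3],255],[[0,0,0],[-0.8,-0.2,6],255],[[0,0,0],[-0.8,-0.2,7.2],255],[[0,0,0],[-0.8,-0.2,7.7],255],[[0,0,0],[-0.8,-0.2,8],255],[[0,0,0],[-0.8,-0.2,8.2],255],[[0,0,0],[-0.8,-0.2,8.3],255],[[0,0,0],[-0.8,-0.2,8.3],255]]}}

```text
clock: 15.15
tcp_pos: [0.4679, -0.2784, 0.0507]
orientation: [0.0, 0.718, 0.696, 0.0]
wrist_force: [-0.3, 0.6, -4.9]
finger_gap: 0.0369
grip_force: 52.3
```

>>> {"name": "carry_out", "arguments": {"steps": [[[0,0,0],[0,0,0.1],255],[[0,0,0],[0,0,0.2],255],[[0,0,0],[0,0,0.3],255],[[0,0,0],[0,0,0.3],255],[[0,0,0],[0,0,0.3],255],[[0,0,0],[0,0,0.3],255],[[0,0,0],[0,0,0.3],255],[[0,0,0],[0,0,0.3],255]]}}

```text
clock: 16.15
tcp_pos: [0.4678, -0.2785, 0.0478]
orientation: [0.0, 0.718, 0.696, -0.0]
wrist_force: [-2.7, 2.3, 5.5]
finger_gap: 0.0371
grip_force: 53.1
```

Contact. Release and go up toward the ratchet.

>>> {"name": "carry_out", "arguments": {"steps": [[[0,0,0],[0,0,0],130],[[0,0,0],[0,0,0],60],[[0,0,0],[0,0,0],60],[[0,0,0],[0,0,-2],60],[[0,0,0],[0,0,-7],60],[[0,0,0],[4,1.5,-9],80],[[0,0,0],[9.5,4,-9],100],[[0,0,0],[15,6.5,-9],120]]}}

```text
clock: 17.15
tcp_pos: [0.5383, -0.1295, 0.1379]
orientation: [0.001, 0.718, 0.696, 0.0]
wrist_force: [-0.0, -0.1, 0.5]
finger_gap: 0.045
grip_force: 0.0
```

```bash
python3 - <<'E'
from h import *
im,d,c=look('side'); save(im[90:300,30:390].repeat(2,0).repeat(2,1),'s2.png')
im,d,c=look('top'); W=cloud(d,c); np.savez('top1.npz',im=im,d=d,W=W); save(cv2.resize(im[140:290,180:440],None,fx=3,fy=3),'t2.png')
go([.601,-.021,.08],-1.4); go([.601,-.021,.010],-1.4)
E
```

```text
to [0.601, -0.021, 0.08] turn [ 0.07 -0.08  0.03] shift cm [10.59  5.93  5.77]
to [0.601, -0.021, 0.01] turn [ 0.07 -0.08  0.03] shift cm [10.58  5.92 12.77]
```

View pics/t2.png

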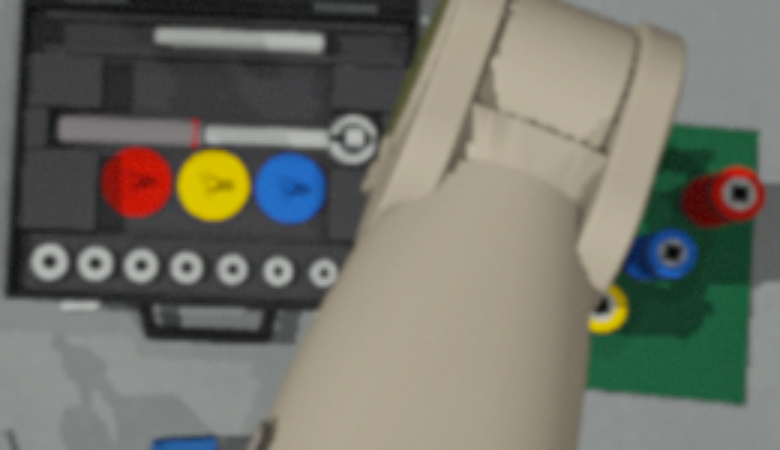

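View pics/s2.png

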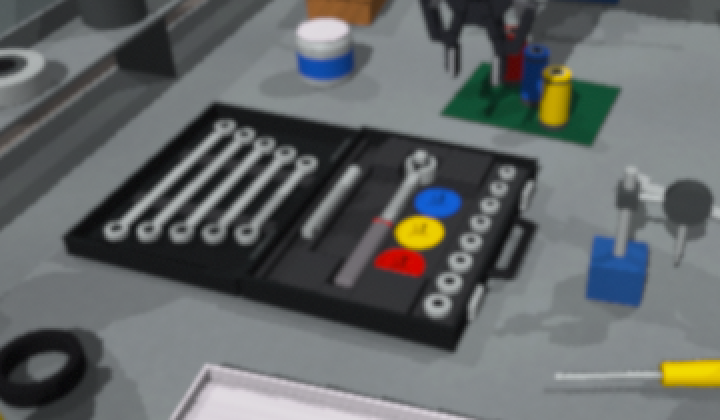

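All three sockets stand upright on the mat: red at (738,193), blue at (672,253), yellow at (605,308). The discs are now fully visible at (137,182) red, (213,185) yellow and (290,187) blue. The ratchet is undisturbed.

```bash
python3 - <<'E'
from h import *
z=np.load('top1.npz')
for n in ('top','side'):
    if n=='top': im,W=z['im'],z['W']
    else:
        im,d,c=look(n); W=cloud(d,c)
    hsv=cv2.cvtColor(im,cv2.COLOR_RGB2HSV); H,S,V=[hsv[...,i].astype(int) for i in range(3)]
    reg=(W[...,0]>.5)&(W[...,0]<.62)&(abs(W[...,1])<.12)
    for k,m in {'red':(H<8)|(H>172),'yel':(H>18)&(H<35),'blu':(H>100)&(H<125)}.items():
        mm=(m&(S>110)&(V>60)&reg).astype(np.uint8)
        cnt,l,s,_=cv2.connectedComponentsWithStats(mm)
        i=1+s[1:,4].argmax(); p=W[l==i]
        r=cv2.minEnclosingCircle(p[:,:2].astype(np.float32)); print(n,k,len(p),p.mean(0).round(4),((np.percentile(p,2,0)+np.percentile(p,98,0))/2).round(4),np.round(r[0],4),round(r[1],4))
    g=(W[...,2]>.017)&(W[...,2]<.05)&(W[...,0]>.582)&(W[...,0]<.62)&(V>110)
    nk=g&(W[...,1]>-.06)&(W[...,1]<.01)&(S<60); p=W[nk]; print(n,'neck',len(p),p.mean(0).round(4), np.percentile(p[:,0],[3,97]).round(4))
    nk=g&(W[...,1]>-.14)&(W[...,1]<.16); p=W[nk]; print(n,'ends',np.percentile(p[:,1],[.5,99.5]).round(4))
    rd=((H<8)|(H>172))&(S>80)&(W[...,0]>.59)&(W[...,0]<.62)&(abs(W[...,1])<.1); print('redband y',W[rd].mean(0))
E
```

```text
top red 479 [0.5638 0.0725 0.0104] [0.5642 0.0729 0.0126] [0.5644 0.0728] 0.0304
top yel 497 [0.563  0.0109 0.0102] [0.5637 0.0113 0.0127] [0.5636 0.011 ] 0.031
top blu 477 [ 0.5611 -0.0515  0.0105] [ 0.5616 -0.0518  0.0123] [ 0.5618 -0.0517] 0.0303
top neck 165 [ 0.6008 -0.0256  0.0253] [0.5942 0.6076]
top ends [-0.1157  0.1324]
redband y [0.5988203  0.04149811 0.018916  ]
side red 308 [0.5624 0.0703 0.0111] [0.5629 0.0744 0.0162] [0.5587 0.0748] 0.0414
side yel 375 [0.5616 0.0125 0.0091] [0.5625 0.0085 0.0117] [0.564  0.0078] 0.0338
side blu 327 [ 0.5595 -0.0507  0.0095] [ 0.5612 -0.053   0.0122] [ 0.5606 -0.0533] 0.035
side neck 92 [ 0.5987 -0.0245  0.0244] [0.5932 0.605 ]
side ends [-0.1246  0.1348]
redband y [0.59548535 0.04797917 0.01786476]
```

>>> {"name": "carry_out", "arguments": {"steps": [[[0,0,0],[4,2.5,1.5],120],[[0,0,0],[8,5,3],120],[[0,0,0],[10.5,6,4.5],120],[[0,0,0],[10.5,6,5.5],120],[[0,0,0],[10.5,6,7.5],120],[[0,0,0],[10.5,6,7.5],120],[[0,0,0],[10.5,6,7.5],120],[[0,0,0],[10.5,6,7.5],120]]}}

```text
clock: 18.3
tcp_pos: [0.601, -0.0281, 0.0633]
orientation: [0.001, 0.718, 0.696, 0.0]
wrist_force: [0.2, 0.4, -0.0]
finger_gap: 0.0452
grip_force: 0.0
```

```bash
python3 - <<'E'
from h import *
go([.601,-.021,.010],-1.4)
E
```

```text
to [0.601, -0.021, 0.01] turn [ 0.09  0.03 -0.42] shift cm [ 0.72 -0.03  5.33]
```

>>> {"name": "carry_out", "arguments": {"steps": [[[0,0,0],[0.6,-0.1,0],165],[[0,0,0],[0.6,-0.1,1],165],[[0,0,0],[0.6,-0.1,2],165],[[0,0,0],[0.6,-0.1,3.5],165],[[0,0,0],[0.6,-0.1,4.5],165],[[0,0,0],[0.6,-0.1,5.1],165],[[0,0,0],[0.6,-0.1,5.1],165],[[0,0,0],[0.6,-0.1,5.1],165]]}}

```text
clock: 19.3
tcp_pos: [0.6, -0.0213, 0.0116]
orientation: [0.0, 0.718, 0.696, 0.0]
wrist_force: [-0.3, -0.1, 0.0]
finger_gap: 0.0303
grip_force: 0.0
```

```bash
python3 - <<'E'
from h import *
go([.6005,-.022,.010],-1.4)
im,d,c=look('side'); save(cv2.resize(im[120:240,160:310],None,fx=4,fy=4),'s3.png')
E
```

```text
to [0.6005, -0.022, 0.01] turn [ 0.04  0.01 -0.37] shift cm [-0.06  0.05  0.16]
```

View pics/s3.png

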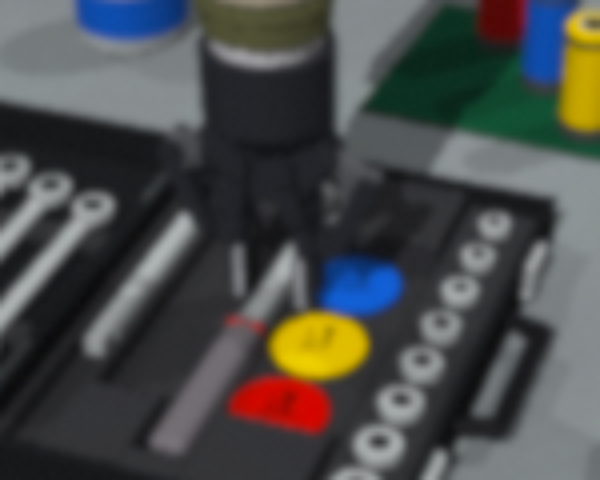

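The fingers straddle the neck (crop 275,280) with clearance on both sides. Now I close firmly and lift slightly.

>>> {"name": "carry_out", "arguments": {"steps": [[[0,0,0],[0,0,0.1],165],[[0,0,0],[0,0,0.1],255],[[0,0,0],[0,0,0.1],255],[[0,0,0],[0,0,0.1],255],[[0,0,0],[0,0,0.1],255],[[0,0,0],[0,0,0.1],255],[[0,0,0],[0,0,0.1],255],[[0,0,0],[0,0,-0.6],255]], "force": 90}}

```text
clock: 20.35
tcp_pos: [0.5988, -0.0212, 0.0162]
orientation: [-0.001, 0.718, 0.696, -0.001]
wrist_force: [-0.7, -0.3, -4.7]
finger_gap: 0.0117
grip_force: 88.5
```

>>> {"name": "carry_out", "arguments": {"steps": [[[0,0,0],[0,0,-0.5],255],[[0,0,0],[0,0,-1],255],[[0,0,0],[0,0,-2],255],[[0,0,0],[0,0,-3],255],[[0,0,0],[0,0,-4.5],255],[[0,0,0],[0,0,-6],255],[[0,0,0],[0,0,-8],255],[[0,0,0],[0,0,-9.5],255]]}}

```text
clock: 21.35
tcp_pos: [0.6002, -0.0214, 0.1141]
orientation: [0.001, 0.718, 0.696, 0.0]
wrist_force: [-0.1, 0.3, -4.8]
finger_gap: 0.0114
grip_force: 88.4
```

```bash
python3 - <<'E'
from h import *
print(env.get_state()['ft_torque'])
a=np.radians(2.5); c=np.array([.5175,.350])
p=c+.031*np.array([np.cos(a),np.sin(a)]); p=p.round(4)
go([*p,.12],-2+90+2.6); go([*p,.05],90.6)
im,d,c=look('side'); save(im[40:300,100:400].repeat(2,0).repeat(2,1),'s4.png')
E
```

```text
[0.03373603 0.0155537  0.02236453]
to [np.float64(0.5485), np.float64(0.3514), 0.12] turn [ 6.000e-02  9.000e-02 -9.237e+01] shift cm [37.1  -6.32 -0.61]
to [np.float64(0.5485), np.float64(0.3514), 0.05] turn [ 6.000e-02  9.000e-02 -9.237e+01] shift cm [37.1  -6.33  6.39]
```

View pics/s4.png

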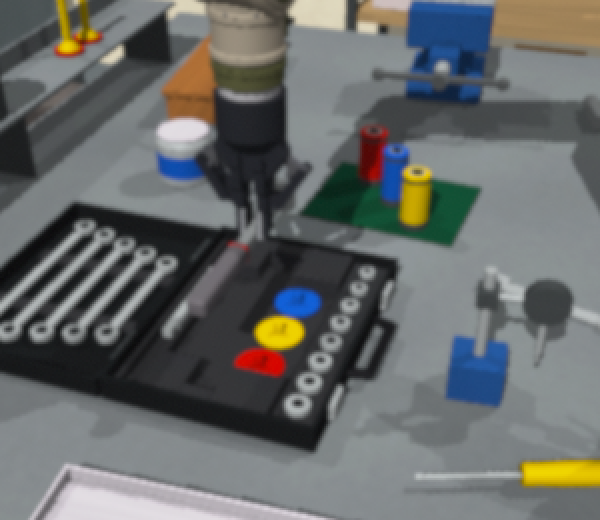

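Ratchet is held level in the gripper, around (250,230), and the sockets still stand on the mat.

>>> {"name": "carry_out", "arguments": {"steps": [[[0,0,-3],[1,0,-0.5],255],[[0,0,-9],[4,-0.5,-0.5],255],[[0,0,-17],[8,-1.2,-0.5],255],[[0,0,-26],[12,-2,-0.5],255],[[0,0,-35],[16,-2.7,-0.5],255],[[0,0,-44],[20,-3.4,-0.5],255],[[0,0,-53],[24,-4.1,-0.5],255],[[0,0,-62],[28,-4.8,-0.5],255]]}}

```text
clock: 22.4
tcp_pos: [0.5592, 0.2619, 0.1165]
orientation: [-0.001, 0.253, 0.967, -0.0]
wrist_force: [0.7, 0.3, -4.3]
finger_gap: 0.0113
grip_force: 88.4
```

```bash
python3 - <<'E'
from h import *
go([.5485,.3514,.12],92.3); go([.5485,.3514,.05],92.3)
E
```

```text
to [0.5485, 0.3514, 0.12] turn [ -0.04  -0.08 -31.63] shift cm [ 5.31  7.28 -0.36]
to [0.5485, 0.3514, 0.05] turn [ -0.04  -0.08 -31.63] shift cm [5.31 7.29 6.64]
```

>>> {"name": "carry_out", "arguments": {"steps": [[[0,0,-8],[1.5,2,0],255],[[0,0,-16],[3,4,0],255],[[0,0,-24],[4.3,5.8,0],255],[[0,0,-30],[5.1,7,0],255],[[0,0,-31.6],[5.3,7.3,1],255],[[0,0,-31.6],[5.3,7.3,3],255],[[0,0,-31.6],[5.3,7.3,5],255],[[0,0,-31.6],[5.3,7.3,5.5],255]]}}

```text
clock: 23.4
tcp_pos: [0.5487, 0.3486, 0.0595]
orientation: [-0.002, -0.016, 1.0, -0.001]
wrist_force: [-0.3, -0.5, -4.4]
finger_gap: 0.0114
grip_force: 88.3
```

```bash
python3 - <<'E'
from h import *
go([.5485,.3514,.01],92.3)
im,d,c=look('top'); W=cloud(d,c); save(im[100:310,30:300].repeat(2,0).repeat(2,1),'t5.png')
E
```

```text
to [0.5485, 0.3514, 0.01] turn [-0.13 -0.26 -0.5 ] shift cm [-0.01  0.3   4.95]
```

View pics/t5.png

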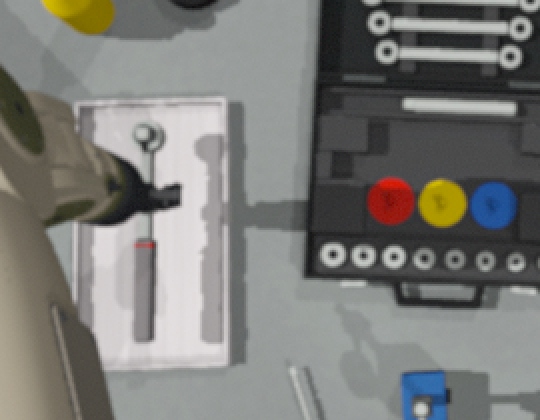

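The ratchet, at (148,130) to (145,340), hangs above the tray floor, well inside all the walls.

>>> {"name": "carry_out", "arguments": {"steps": [[[0,0,0],[0,0.1,1.5],255],[[0,0,0],[0,0.1,3],255],[[0,0,0],[0,0.1,4],255],[[0,0,0],[0,0.1,4.5],255],[[0,0,0],[0,0.1,4.7],255],[[0,0,0],[0,0.1,4.8],255],[[0,0,0],[0,0.1,4.9],255],[[0,0,0],[0,0.1,4.9],255]]}}

```text
clock: 24.45
tcp_pos: [0.5507, 0.3509, 0.0135]
orientation: [0.0, -0.016, 1.0, 0.0]
wrist_force: [0.4, 0.3, -3.8]
finger_gap: 0.0118
grip_force: 88.5
```

>>> {"name": "carry_out", "arguments": {"steps": [[[0,0,0],[0,0,0],255],[[0,0,0],[0,0,0.1],255],[[0,0,0],[0,0,0.1],255],[[0,0,0],[0,0,0.1],255],[[0,0,0],[0,0,0.2],255],[[0,0,0],[0,0,0.2],255],[[0,0,0],[0,0,0.2],255],[[0,0,0],[0,0,0.2],255]]}}

```text
clock: 25.45
tcp_pos: [0.5506, 0.3508, 0.0113]
orientation: [0.0, -0.016, 1.0, -0.0]
wrist_force: [-0.0, -0.3, -4.1]
finger_gap: 0.0113
grip_force: 88.5
```

>>> {"name": "carry_out", "arguments": {"steps": [[[0,0,0],[0,0,0.1],255],[[0,0,0],[0,0,0.1],255],[[0,0,0],[0,0,0.15],255],[[0,0,0],[0,0,0.2],255],[[0,0,0],[0,0,0.2],255],[[0,0,0],[0,0,0.25],255],[[0,0,0],[0,0,0.25],255],[[0,0,0],[0,0,0.25],255]]}}

```text
clock: 26.45
tcp_pos: [0.5506, 0.3508, 0.0089]
orientation: [0.0, -0.016, 1.0, 0.0]
wrist_force: [0.9, 0.2, -2.7]
finger_gap: 0.0116
grip_force: 88.7
```

>>> {"name": "carry_out", "arguments": {"steps": [[[0,0,0],[0,0,0.05],255],[[0,0,0],[0,0,0.1],255],[[0,0,0],[0,0,0.1],255],[[0,0,0],[0,0,0.1],255],[[0,0,0],[0,0,0.15],255],[[0,0,0],[0,0,0.15],255],[[0,0,0],[0,0,0.15],255],[[0,0,0],[0,0,0.15],255]]}}

```text
clock: 27.45
tcp_pos: [0.5506, 0.3508, 0.0089]
orientation: [0.0, -0.016, 1.0, 0.0]
wrist_force: [-3.9, -2.3, 8.3]
finger_gap: 0.0115
grip_force: 90.2
```

>>> {"name": "carry_out", "arguments": {"steps": [[[0,0,0],[0,0,0],220],[[0,0,0],[0,0,0],165],[[0,0,0],[0,0,0],165],[[0,0,0],[0,0,0],165],[[0,0,0],[0,0,-1],165],[[0,0,0],[0,0,-4],165],[[0,0,0],[0,0,-9],120],[[0,0,0],[0,0,-13],80]]}}

```text
clock: 28.45
tcp_pos: [0.551, 0.351, 0.1399]
orientation: [0.001, -0.016, 1.0, 0.0]
wrist_force: [-0.2, 0.3, 0.6]
finger_gap: 0.0586
grip_force: 0.0
```

```bash
python3 - <<'E'
from h import *
go([.556,-.383,.16],-1.4)
E
```

```text
to [0.556, -0.383, 0.16] turn [1.100e-01 5.000e-02 9.323e+01] shift cm [  1.85 -73.38  -2.06]
```

>>> {"name": "carry_out", "arguments": {"steps": [[[0,0,7],[0.1,-5.5,-2],60],[[0,0,14],[0.2,-11,-2],60],[[0,0,21],[0.4,-16.5,-2],60],[[0,0,28],[0.5,-22,-2],60],[[0,0,35],[0.6,-27.5,-2],60],[[0,0,42],[0.8,-33,-2],60],[[0,0,49],[0.9,-38.5,-2],60],[[0,0,56],[1.1,-44,-2],60]]}}

```text
clock: 29.45
tcp_pos: [0.5538, -0.0912, 0.1583]
orientation: [0.001, 0.457, 0.889, 0.0]
wrist_force: [0.4, 0.3, 0.8]
finger_gap: 0.0654
grip_force: 0.0
```

```bash
python3 - <<'E'
from h import *
im,d,c=look('top'); np.savez('top2.npz',im=im,d=d,W=cloud(d,c)); im2,d2,c2=look('side'); np.savez('side2.npz',im=im2,W=cloud(d2,c2))
for n in ('top2','side2'):
    z=np.load(n+'.npz'); im,W=z['im'],z['W']; hsv=cv2.cvtColor(im,cv2.COLOR_RGB2HSV); H,S,V=[hsv[...,i].astype(int) for i in range(3)]
    reg=(W[...,0]>.40)&(W[...,0]<.63)&(W[...,1]<-.23)&(W[...,1]>-.44)&(W[...,2]>.078)&(W[...,2]<.095)
    for k,m in {'red':(H<8)|(H>172),'yel':(H>18)&(H<35),'blu':(H>100)&(H<125)}.items():
        p=W[m&(S>100)&reg]; print(n,k,len(p),((p.min(0)+p.max(0))/2).round(4),p.mean(0).round(4)) if len(p) else 0
go([.556,-.383,.10],-1.4);go([.556,-.383,.049],-1.4)
save(np.vstack([z['im'][100:384,100:512] if 0 else np.load('top2.npz')['im'][130:300,50:450],z['im'][120:384,50:450]]),'both6.png')
E
```

```text
top2 red 162 [ 0.5555 -0.3817  0.0856] [ 0.5547 -0.3802  0.0842]
top2 yel 153 [ 0.4694 -0.278   0.0849] [ 0.4695 -0.2768  0.0842]
top2 blu 154 [ 0.5109 -0.332   0.0838] [ 0.5107 -0.331   0.0842]
side2 red 54 [ 0.5512 -0.3788  0.0823] [ 0.5498 -0.3717  0.0826]
side2 yel 93 [ 0.4677 -0.2768  0.0824] [ 0.467  -0.2735  0.0827]
side2 blu 79 [ 0.5087 -0.3284  0.0828] [ 0.5078 -0.3266  0.0827]
to [0.556, -0.383, 0.1] turn [ 0.07  0.16 36.76] shift cm [-23.62 -16.54   5.88]
to [0.556, -0.383, 0.049] turn [ 0.07  0.16 36.76] shift cm [-23.6  -16.54  10.98]
```

View pics/both6.png

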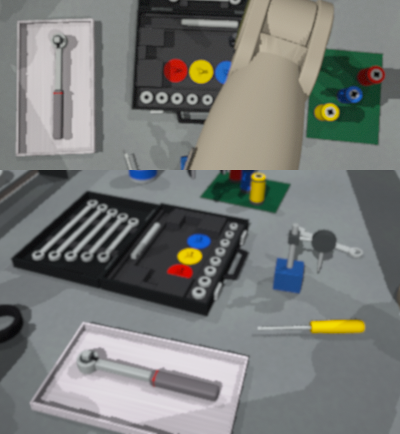

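The ratchet lies flat in the tray and the sockets are still upright on the mat. Next is the red socket.

>>> {"name": "carry_out", "arguments": {"steps": [[[0,0,7],[-4.4,-3.1,0.5],60],[[0,0,14],[-8.8,-6.2,1],60],[[0,0,21],[-13.2,-9.3,1.5],60],[[0,0,28],[-17.6,-12.4,2],60],[[0,0,34],[-21.5,-15,2.5],60],[[0,0,36.8],[-23.6,-16.5,3],60],[[0,0,36.8],[-23.6,-16.5,5],60],[[0,0,36.8],[-23.6,-16.5,6],60]]}}

```text
clock: 30.55
tcp_pos: [0.5578, -0.3766, 0.0965]
orientation: [-0.001, 0.713, 0.701, 0.0]
wrist_force: [0.4, 0.6, 0.8]
finger_gap: 0.0656
grip_force: 0.0
```

```bash
python3 - <<'E'
from h import *
go([.556,-.382,.049],-1.4)
E
```

```text
to [0.556, -0.382, 0.049] turn [-0.06 -0.06  0.46] shift cm [-0.54 -0.16  4.75]
```

>>> {"name": "carry_out", "arguments": {"steps": [[[0,0,0.5],[-0.4,-0.1,1.5],60],[[0,0,0.5],[-0.4,-0.1,3.5],60],[[0,0,0.5],[-0.4,-0.1,4.7],60],[[0,0,0.5],[-0.4,-0.1,4.7],60],[[0,0,0.5],[-0.4,-0.1,4.7],255],[[0,0,0.5],[-0.4,-0.1,4.7],255],[[0,0,0.5],[-0.4,-0.1,4.7],255],[[0,0,0.5],[-0.4,-0.1,4.7],255]], "force": 50}}

```text
clock: 31.55
tcp_pos: [0.5573, -0.3817, 0.0514]
orientation: [0.001, 0.716, 0.698, -0.0]
wrist_force: [-3.1, 0.5, 5.2]
finger_gap: 0.0385
grip_force: 50.1
```

```bash
python3 - <<'E'
from h import *
go([.563,.072,.16],-1.4)
E
```

```text
to [0.563, 0.072, 0.16] turn [ 0.06  0.07 -0.08] shift cm [ 45.36  -0.58 -10.91]
```

>>> {"name": "carry_out", "arguments": {"steps": [[[0,0,0],[0,0,-1.5],255],[[0,0,0],[0,0,-5],255],[[0,0,0],[1,0,-9],255],[[0,0,0],[5,0,-11],255],[[0,0,0],[10.5,-0.1,-11],255],[[0,0,0],[16,-0.2,-11],255],[[0,0,0],[21.5,-0.2,-11],255],[[0,0,0],[27,-0.3,-11],255]]}}

```text
clock: 32.55
tcp_pos: [0.5606, -0.1094, 0.1605]
orientation: [-0.0, 0.716, 0.698, 0.0]
wrist_force: [1.2, -0.0, -3.2]
finger_gap: 0.0389
grip_force: 50.7
```

```bash
python3 - <<'E'
from h import *
go([.563,.072,.12],-1.4)
E
```

```text
to [0.563, 0.072, 0.12] turn [ 0.   -0.01 -0.08] shift cm [18.14 -0.23  4.06]
```

>>> {"name": "carry_out", "arguments": {"steps": [[[0,0,0],[5.5,-0.1,0],255],[[0,0,0],[11,-0.1,1],255],[[0,0,0],[15.5,-0.2,2],255],[[0,0,0],[17.8,-0.2,4],255],[[0,0,0],[18.1,-0.2,6],255],[[0,0,0],[18.1,-0.2,7],255],[[0,0,0],[18.1,-0.2,7],255],[[0,0,0],[18.1,-0.2,7],255]]}}

```text
clock: 33.55
tcp_pos: [0.5641, 0.0692, 0.0911]
orientation: [0.0, 0.716, 0.698, 0.0]
wrist_force: [-0.7, -0.5, -4.0]
finger_gap: 0.0391
grip_force: 50.8
```

```bash
python3 - <<'E'
from h import *
go([.563,.072,.057],-1.4)
E
```

```text
to [0.563, 0.072, 0.057] turn [ 0.07  0.01 -0.12] shift cm [ 0.28 -0.13  3.41]
```

>>> {"name": "carry_out", "arguments": {"steps": [[[0,0,0],[0.3,-0.1,0.3],255],[[0,0,0],[0.3,-0.1,1.3],255],[[0,0,0],[0.3,-0.1,2.3],255],[[0,0,0],[0.3,-0.1,2.9],255],[[0,0,0],[0.3,-0.1,3.2],255],[[0,0,0],[0.3,-0.1,3.4],255],[[0,0,0],[0.3,-0.1,3.5],255],[[0,0,0],[0.3,-0.1,3.5],255]]}}

```text
clock: 34.55
tcp_pos: [0.5621, 0.0728, 0.0574]
orientation: [0.0, 0.716, 0.698, 0.0]
wrist_force: [-6.6, -0.6, 11.1]
finger_gap: 0.0388
grip_force: 52.4
```

>>> {"name": "carry_out", "arguments": {"steps": [[[0,0,0],[0,0,-0.1],255],[[0,0,0],[0,0,-0.1],130],[[0,0,0],[0,0,-0.1],60],[[0,0,0],[0,0,-0.1],60],[[0,0,0],[0,0,-2],60],[[0,0,0],[0,0,-7],60],[[0,0,0],[-4,-0.4,-9],60],[[0,0,0],[-10,-1.2,-9],60]]}}

```text
clock: 35.55
tcp_pos: [0.5503, -0.0272, 0.1477]
orientation: [0.002, 0.715, 0.699, 0.002]
wrist_force: [0.4, 0.0, 0.6]
finger_gap: 0.0655
grip_force: 0.0
```

```bash
python3 - <<'E'
from h import *
go([.51,-.331,.12],-1.4)
E
```

```text
to [0.51, -0.331, 0.12] turn [0.33 0.05 0.14] shift cm [-30.46  -3.37   2.78]
```

>>> {"name": "carry_out", "arguments": {"steps": [[[0,0,0],[-6,-0.7,0],60],[[0,0,0],[-12,-1.3,0],60],[[0,0,0],[-18,-2,0.5],60],[[0,0,0],[-24,-2.6,1],60],[[0,0,0],[-28.8,-3.1,2],60],[[0,0,0],[-30.4,-3.3,3],60],[[0,0,0],[-30.4,-3.3,5],60],[[0,0,0],[-30.4,-3.3,5],60]]}}

```text
clock: 36.55
tcp_pos: [0.5061, -0.3286, 0.0934]
orientation: [-0.002, 0.716, 0.698, -0.0]
wrist_force: [0.1, 0.2, 0.5]
finger_gap: 0.0654
grip_force: 0.0
```

```bash
python3 - <<'E'
from h import *
go([.51,-.331,.050],-1.4)
E
```

```text
to [0.51, -0.331, 0.05] turn [-0.17 -0.16 -0.06] shift cm [-0.24  0.41  4.34]
```

>>> {"name": "carry_out", "arguments": {"steps": [[[0,0,0],[-0.2,0.3,1],60],[[0,0,0],[-0.2,0.3,3],60],[[0,0,0],[-0.2,0.3,4.3],60],[[0,0,0],[-0.2,0.3,4.3],60],[[0,0,0],[-0.2,0.3,4.3],255],[[0,0,0],[-0.2,0.3,4.3],255],[[0,0,0],[-0.2,0.3,4.3],255],[[0,0,0],[-0.2,0.3,4.3],255]]}}

```text
clock: 37.55
tcp_pos: [0.5106, -0.3325, 0.0533]
orientation: [0.001, 0.716, 0.698, 0.0]
wrist_force: [-1.3, 0.7, 5.6]
finger_gap: 0.0349
grip_force: 49.9
```

>>> {"name": "carry_out", "arguments": {"steps": [[[0,0,0],[0,0,-1.5],255],[[0,0,0],[0,0,-5],255],[[0,0,0],[1,0.2,-9],255],[[0,0,0],[4,0.8,-11],255],[[0,0,0],[8,1.6,-11],255],[[0,0,0],[12,2.4,-11],255],[[0,0,0],[16,3.2,-11],255],[[0,0,0],[20,4,-11],255]]}}

```text
clock: 38.55
tcp_pos: [0.555, -0.1317, 0.1622]
orientation: [-0.0, 0.716, 0.698, -0.0]
wrist_force: [0.1, -0.0, -4.2]
finger_gap: 0.0347
grip_force: 50.7
```

```bash
python3 - <<'E'
from h import *
go([.560,-.051,.12],-1.4)
E
```

```text
to [0.56, -0.051, 0.12] turn [-0.06 -0.02 -0.08] shift cm [8.08 0.3  4.22]
```

>>> {"name": "carry_out", "arguments": {"steps": [[[0,0,0],[3.5,0.1,0.5],255],[[0,0,0],[6.5,0.2,2],255],[[0,0,0],[8,0.3,4],255],[[0,0,0],[8.1,0.3,6],255],[[0,0,0],[8.1,0.3,7],255],[[0,0,0],[8.1,0.3,7],255],[[0,0,0],[8.1,0.3,7],255],[[0,0,0],[8.1,0.3,7],255]]}}

```text
clock: 39.55
tcp_pos: [0.561, -0.0527, 0.0932]
orientation: [0.001, 0.716, 0.698, 0.0]
wrist_force: [-0.9, -0.8, -4.3]
finger_gap: 0.0348
grip_force: 50.6
```

```bash
python3 - <<'E'
from h import *
go([.560,-.0505,.059],-1.4)
E
```

```text
to [0.56, -0.0505, 0.059] turn [ 0.09  0.02 -0.09] shift cm [ 0.21 -0.11  3.42]
```

>>> {"name": "carry_out", "arguments": {"steps": [[[0,0,0],[0.2,-0.1,0.3],255],[[0,0,0],[0.2,-0.1,1.3],255],[[0,0,0],[0.2,-0.1,2.3],255],[[0,0,0],[0.2,-0.1,2.9],255],[[0,0,0],[0.2,-0.1,3.2],255],[[0,0,0],[0.2,-0.1,3.4],255],[[0,0,0],[0.2,-0.1,3.5],255],[[0,0,0],[0.2,-0.1,3.5],255]]}}

```text
clock: 40.55
tcp_pos: [0.5591, -0.0502, 0.0593]
orientation: [0.0, 0.716, 0.698, -0.0]
wrist_force: [-5.7, 1.8, 9.6]
finger_gap: 0.0347
grip_force: 52.3
```

Seated. Release and go for yellow at (.469,-.278).

>>> {"name": "carry_out", "arguments": {"steps": [[[0,0,0],[0,0,-0.1],255],[[0,0,0],[0,0,-0.1],130],[[0,0,0],[0,0,-0.1],60],[[0,0,0],[0,0,-0.1],60],[[0,0,0],[0,0,-2],60],[[0,0,0],[0,0,-7],60],[[0,0,0],[-3,-1.3,-9],60],[[0,0,0],[-8,-3.4,-9],60]]}}

```text
clock: 41.55
tcp_pos: [0.5254, -0.1298, 0.1497]
orientation: [0.003, 0.715, 0.699, 0.001]
wrist_force: [0.6, -1.3, -0.5]
finger_gap: 0.065
grip_force: 0.0
```

```bash
python3 - <<'E'
from h import *
go([.4685,-.278,.10],-1.4)
E
```

```text
to [0.4685, -0.278, 0.1] turn [0.3  0.11 0.13] shift cm [-14.93  -5.38   4.97]
```

>>> {"name": "carry_out", "arguments": {"steps": [[[0,0,0],[-5,-1.8,0],60],[[0,0,0],[-10,-3.5,0.5],60],[[0,0,0],[-13.8,-4.9,2],60],[[0,0,0],[-14.9,-5.3,3],60],[[0,0,0],[-14.9,-5.3,4],60],[[0,0,0],[-14.9,-5.3,5],60],[[0,0,0],[-14.9,-5.3,5],60],[[0,0,0],[-14.9,-5.3,5],60]]}}

```text
clock: 42.55
tcp_pos: [0.4671, -0.2762, 0.0975]
orientation: [0.0, 0.716, 0.699, 0.0]
wrist_force: [-0.5, 0.5, 0.2]
finger_gap: 0.0651
grip_force: 0.0
```

```bash
python3 - <<'E'
from h import *
go([.4685,-.278,.050],-1.4)
E
```

```text
to [0.4685, -0.278, 0.05] turn [0.02 0.01 0.02] shift cm [-0.18  0.14  4.75]
```

>>> {"name": "carry_out", "arguments": {"steps": [[[0,0,0],[-0.2,0.1,1.5],60],[[0,0,0],[-0.2,0.1,3.5],60],[[0,0,0],[-0.2,0.1,4.6],60],[[0,0,0],[-0.2,0.1,4.6],60],[[0,0,0],[-0.2,0.1,4.6],255],[[0,0,0],[-0.2,0.1,4.6],255],[[0,0,0],[-0.2,0.1,4.6],255],[[0,0,0],[-0.2,0.1,4.6],255]]}}

```text
clock: 43.55
tcp_pos: [0.4682, -0.2794, 0.0522]
orientation: [0.001, 0.716, 0.698, 0.0]
wrist_force: [0.9, 0.6, 4.7]
finger_gap: 0.0369
grip_force: 50.2
```

>>> {"name": "carry_out", "arguments": {"steps": [[[0,0,0],[0,0,-1.5],255],[[0,0,0],[0,0,-5],255],[[0,0,0],[1,0.3,-9],255],[[0,0,0],[4,1.2,-13],255],[[0,0,0],[9,2.7,-14],255],[[0,0,0],[14,4.2,-14],255],[[0,0,0],[19,5.8,-14],255],[[0,0,0],[23,7,-14],255]]}}

```text
clock: 44.55
tcp_pos: [0.5429, -0.0487, 0.1912]
orientation: [-0.001, 0.716, 0.698, -0.0]
wrist_force: [0.5, -0.1, -5.0]
finger_gap: 0.0368
grip_force: 51.3
```

```bash
python3 - <<'E'
from h import *
go([.562,.0115,.12],-1.4)
E
```

```text
to [0.562, 0.0115, 0.12] turn [-0.09 -0.02 -0.02] shift cm [6.06 1.77 7.12]
```

>>> {"name": "carry_out", "arguments": {"steps": [[[0,0,0],[3,0.9,0],255],[[0,0,0],[5.5,1.6,0.5],255],[[0,0,0],[6.1,1.8,2],255],[[0,0,0],[6.1,1.8,4],255],[[0,0,0],[6.1,1.8,5.5],255],[[0,0,0],[6.1,1.8,5.5],255],[[0,0,0],[6.1,1.8,5.5],255],[[0,0,0],[6.1,1.8,5.5],255]]}}

```text
clock: 45.55
tcp_pos: [0.5636, 0.0094, 0.1372]
orientation: [0.001, 0.716, 0.698, 0.0]
wrist_force: [0.1, -0.4, -5.2]
finger_gap: 0.0368
grip_force: 51.1
```

```bash
python3 - <<'E'
from h import *
go([.562,.0115,.058],-1.4)
E
```

```text
to [0.562, 0.0115, 0.058] turn [ 0.09  0.02 -0.1 ] shift cm [ 0.21 -0.18  7.92]
```

>>> {"name": "carry_out", "arguments": {"steps": [[[0,0,0],[0.2,-0.2,0.5],255],[[0,0,0],[0.2,-0.2,2.5],255],[[0,0,0],[0.2,-0.2,4.5],255],[[0,0,0],[0.2,-0.2,6],255],[[0,0,0],[0.2,-0.2,7],255],[[0,0,0],[0.2,-0.2,7.5],255],[[0,0,0],[0.2,-0.2,7.8],255],[[0,0,0],[0.2,-0.2,8],255]]}}

```text
clock: 46.55
tcp_pos: [0.5615, 0.0117, 0.0581]
orientation: [0.001, 0.716, 0.698, 0.0]
wrist_force: [-5.5, 0.7, 16.8]
finger_gap: 0.0369
grip_force: 53.1
```

>>> {"name": "carry_out", "arguments": {"steps": [[[0,0,0],[0,0,0],255],[[0,0,0],[0,0,0],255],[[0,0,0],[0,0,0],255],[[0,0,0],[0,0,0],255],[[0,0,0],[0,0,0],255],[[0,0,0],[0,0,0],255],[[0,0,0],[0,0,0],255],[[0,0,0],[0,0,0],255]]}}

```text
clock: 47.55
tcp_pos: [0.5614, 0.0117, 0.0581]
orientation: [0.001, 0.716, 0.698, 0.0]
wrist_force: [-3.7, 1.1, 5.0]
finger_gap: 0.0365
grip_force: 52.0
```

Seated. Release, rise, and back off toward the robot's right for a clear final view.

>>> {"name": "carry_out", "arguments": {"steps": [[[0,0,0],[0,0,0],255],[[0,0,0],[0,0,0],130],[[0,0,0],[0,0,0],60],[[0,0,0],[0,0,0],60],[[0,0,0],[0,0,-2],60],[[0,0,0],[0,0,-7],60],[[0,0,0],[0,0,-13],60],[[0,0,0],[-4,0,-15],60]]}}

```text
clock: 48.55
tcp_pos: [0.5621, -0.0272, 0.2107]
orientation: [0.003, 0.715, 0.699, 0.002]
wrist_force: [0.0, -0.7, -1.0]
finger_gap: 0.0654
grip_force: 0.0
```

>>> {"name": "carry_out", "arguments": {"steps": [[[0,0,0],[-5,0,0],60],[[0,0,0],[-10,0,0],60],[[0,0,0],[-15,0,0],60],[[0,0,0],[-20,0,0],60],[[0,0,0],[-24,0,0],60],[[0,0,0],[-26,0,0],60],[[0,0,0],[-26,0,0],60],[[0,0,0],[-26,0,0],60]]}}

```text
clock: 49.55
tcp_pos: [0.5534, -0.2868, 0.2062]
orientation: [-0.0, 0.716, 0.698, 0.0]
wrist_force: [0.4, 0.4, 1.0]
finger_gap: 0.0653
grip_force: 0.0
```

```bash
python3 - <<'E'
from h import *
a,_,_=look('top'); b,_,_=look('side')
save(np.vstack([cv2.resize(a[130:300,50:350],(600,340)),cv2.resize(b[120:250,100:330],(600,260),)[:260]]),'final.png')
E
```

```text
(no output)
```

View pics/final.png

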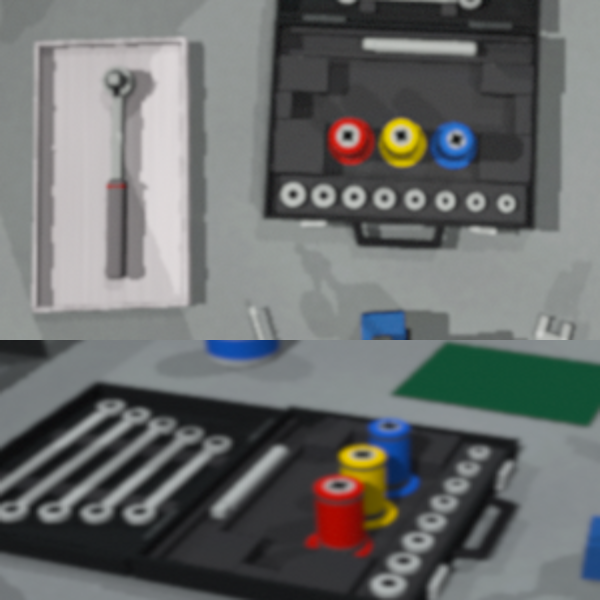

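Red (348,137), yellow (402,137) and blue (456,141) each stand upright on the disc of their own colour. The ratchet lies flat in the tray at (118,170), and the arm is clear.

```bash
python3 -c "
from workcell import env; print(env.hand_in())"
```

```text
the job is handed in; nothing more can be done
None
```

The ratchet lies flat in the tray, each socket is back upright on the post of its own colour, none fell over, and the job was handed in at about 50 s.

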